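Load the slide holder under the stage clip

ROBOT

A 6-joint arm with a two-finger parallel gripper is mounted at the origin on a cart in front of the work surface, level with it; the furniture and walls round the work are solid. World frame = base frame: x ahead of the robot, y to its left, z up, the work surface at z = 0. Lengths are in m, angles in rad, forces in N, time in s.
With the tool pointing down it reaches from about 0.3 to 1 m from the base axis. Payload 5.1 kg.
Tool frame: the origin (TCP) lies between the finger pads; the fingertips stand 14 mm ahead of it and the grasp point (between the pads) lies 5 mm behind it (env.tips_ahead is the distance from the TCP to the fingertips, in m); z points along the fingers, y is the line along which they close (so a half turn about z gives the same grasp; the last joint's range is limited). The gripper opens to 95 mm and grips with 3 to 60 N. Pads are 20 mm wide; open, the fingers measure 119 mm over their backs; the gripper's body (75 mm by 180 mm) begins 59 mm behind the grasp point.
Start: joints at [-1.302, 0.124, 1.65, -0, 1.367, -0.083], TCP at [0.224, -0.61, 0.229] pointing down, gripper open.
Joint ranges: [-2.61, 2.61], [-1.02, 2.33], [0.03, 2.71], [-1.35, 4.49], [0.32, 2.68], [-2.91, 2.91]. Speed limits (rad/s): [2.57, 2.57, 3.14, 3.14, 3.14, 3.14].

INTERFACE

Orientations are given as a 3x3 rotation matrix whose columns are the frame's x, y, z axes.
In Python, from rig import env, get_image gives the robot as it stands.
- The arm moves only by the tool send_rows, never from a script. Its argument "commands" is a list of rows, each a list of 3 entries, a list of its own where there are three numbers: the finger opening in m, from 0 to 0.0951, then the shift along the tool's x, y, z in m, then the turn, a rotation vector about the tool's x, y, z in degrees. In form: [[gripper, [x, y, z], [wx, wy, wz]], ...]. A call has exactly 5 rows; each row shifts and turns the commanded pose from where the row before left it, along the tool's axes as they then stand; what a row does not reach is not made up. A row lasts 1/8 s, in which the tool goes at most 62.5 mm and 10.7 degrees, less where a joint would pass 70% of its speed; a pose out of reach is approached as far as the arm can. A call with a gripper value outside its range is refused whole. The fingers move at their own pace and stop on an object; "force" is the grip in N (left out, the last holds). Time passes only in rows, so rows that do not move let the fingers close, or fill a call up. It gives the time, the measured TCP pose, the force, the opening and the grip force at its end, in the units of the state.
- env.state(): the state, without advancing time (a new reading comes with each control period).
- get_image(name): name is "side" or "top" or "wrist"; returns a dict with "color" (480x640x3 uint8, blue, green, red), "intrinsics" (3x3 intrinsics, pixels), "dist_coeffs" ([k1, k2, p1, p2, k3] as OpenCV has them; the pictures are not rectified), "R" (3x3) and "t" (3): a world point X has camera coordinates R X + t. Camera axes: x right, y down, z forward; pixel columns grow to the right and rows downward; lengths in m; the calibration is good to about 2 mm. A picture is of the moment at which its call begins. There is no depth.
- env.sign_off(): hands the job in; it is judged then, once.
The state is a dict: "t": time; "joint_positions": joint angles; "qvel": joint speeds; "effort": joint torques, N m; "eef_pos": TCP position; "tcp_rot": TCP orientation; "ft_force": force on the tool from outside, world axes, zero at the start; "ft_torque": the same for the moment, N m; "finger_gap": finger opening in m; "finger_force": force on a finger pad.
Only numpy, scipy, OpenCV 4.12 (cv2) and the standard library are available. Lean on these libraries where they do the work, as an engineer would, in place of code of your own. Each camera call takes 0.05 s, during which the arm holds its last target. There are 200 camera calls.

TASK

Load the slide holder into the slide stage: with one fingertip press the thumb bar of the spring clip down and keep it down, and with the other finger push the holder by its upright tab along the guide, under the raised clip nose, until it is fully home against the end stop. Only then let the clip come down on the holder and leave it clamped there. Use only touch: do not grasp or lift anything, and leave the vial, beaker and timer beside the stage where they are.

Things in the scene. Friction and masses are not known exactly. Their poses are not given: they have to be found in the camera images.
- stage: slide stage, fixed: aluminium base plate, x -140 to +60, y -37 to +105 mm, 12 mm thick. Origin on the worktop (z 0), below the middle of the holder when home. x: push direction, to the end stop; y: from the guide to the thumb bar; z up. All mm here are in this frame. Clip shaft along x at y 36, z 30, 11 mm thick; its bearing blocks (x -128 to -116 and +28 to +40) reach z 39
- end_stop (a point): point on the face of the dark end stop that the holder's front meets, stage (40, 0, 15) mm; the stop's top is z 28. Before it the guide: along x, centred on y 0, floor z 12, dark rails with inward lips x -95 to +42, |y| 13 to 22.5, top z 22.5 mm. The lips let the holder lift 1.5 mm at most; side play 1.5 mm each way
- nose (a point): underside of the clip's blunt 10 x 10 mm nose, at its middle; moves with the clip. Closed it is at stage (15, 0, 14) mm, 2 mm over the guide floor, and blocks the 6 mm thick holder
- clip (a joint): spring clip, a dark steel rocker on the shaft; rad. 0 = closed (its spring returns it), grows as the thumb bar goes down, hard stop 0.42. Above 0.15 the holder passes under the nose; 0.25 to 0.38 is a good hold. Let down on the holder it rests at about 0.13. Force at the thumb bar: 3 N at first, 6.5 N at 0.32, 8 N at the stop
- thumb_bar (a point): middle of the top of the clip's thumb bar, moves with the clip. A ribbed dark plate, x -130 to -30, y 50 to 93 mm, alike along its whole length, so a fingertip can slide along it while pressing. Closed: this point is at stage (-80, 71, 41) mm, the bar slopes up outward by 0.26 rad; at clip 0.32 it is nearly level, z 30; at the stop z 26
- holder: steel slide holder, loose in the guide: plate 80 (x) x 30 x 6 mm, a glass slide in its top, an upright tab at its rear (-x) end; 70 to 140 g. Origin: centre of its underside, axes as the stage's. Starts 34 to 50 mm short of home, its front just before the nose. Home: origin at stage (0, 0, 12) mm, front against the end stop
- tab (a point): centre of the tab's width on its rear face (the face to push, looking to -x), 30 mm above the holder's underside, i.e. 42 mm above the worktop. The tab is 22 mm wide, 4 mm thick; its top is 50 mm above the worktop
- vial: bystander: small closed vial with a screw cap, 17 mm diameter, 45 mm tall, stands beside the stage; origin at the centre of its underside
- beaker: bystander: clear beaker, 52 mm diameter, 66 mm tall; origin at the centre of its underside
- timer: bystander: small lab timer, 59 x 64 x 28 mm; origin at the centre of its underside
Things that resemble listed ones, but are neither listed nor needed, are in the scene too. What is shaped like the holder but blue or green is not meant.

How it is judged:
By the outcome, as a careful person would: the job done as asked, in the order asked, and still so for the second after the job is handed in, with the robot touching nothing.
It also fails if it takes over 45 s, if anything falls off the work surface, if the arm or the gripper's body presses on something with over 40 N, if the wrist force passes 120 N, or if a joint passes its speed limit or range.

## Working session

There is one attempt and no reset: what is moved stays moved. The work goes in short steps, Python scripts to look and compute and a tool call to move; the robot and the scene stay as the last step left them, time stands still between calls to the robot, and variables do not carry over. Pictures are saved under pics/ and viewed, at most 10 in all, crops included, and the job is handed in when it is done.

Besides the shell and the picture viewer there is one more tool, called after "Call:" by a JSON object that holds its "op" and its "data", one argument or row to a line. send_rows: Moves the arm, as the interface text tells. Its arguments: {"type":"object","properties":{"commands":{"type":"array"},"force":{"type":"number"}},"required":["commands"]}

```bash
mkdir -p pics; ls; python3 - <<'E'
from rig import env,get_image
import cv2,numpy as np
for n in("top","side"):
    d=get_image(n); cv2.imwrite(f"pics/{n}0.png",d["color"])
    print(n,d["intrinsics"].tolist(),d["dist_coeffs"],(-d["R"].T@d["t"]).round(3),d["R"].round(2).tolist())
s=env.state();print(s["t"],s["eef_pos"],s["tcp_rot"],s["finger_gap"],s["ft_force"],env.tips_ahead)
E
```

```text
pics
top [[597.4333589499445, 0.0, 319.89757428599984], [0.0, 597.4333589499445, 234.45368226922304], [0.0, 0.0, 1.0]] [-0.17572765  0.          0.          0.          0.        ] [0.45  0.097 1.083] [[-0.02, -1.0, -0.02], [-0.99, 0.02, -0.11], [0.11, 0.02, -0.99]]
side [[489.58423515588385, 0.0, 324.73332359849474], [0.0, 489.58423515588385, 238.3079828290338], [0.0, 0.0, 1.0]] [-0.09161847  0.          0.          0.          0.        ] [ 0.41  -0.559  0.611] [[0.98, -0.21, -0.01], [-0.13, -0.61, -0.78], [0.16, 0.77, -0.62]]
0.1 [ 0.22379263 -0.60968269  0.22753808] [[ 9.38743346e-01  3.44616715e-01 -5.00827908e-04]
 [ 3.44617053e-01 -9.38741725e-01  1.74942374e-03]
 [ 1.32732609e-04 -1.81485374e-03 -9.99998344e-01]] 0.09518523112702795 [ 0.07944194 -1.16838981 -0.63548715] 0.014
```

View pics/top0.png

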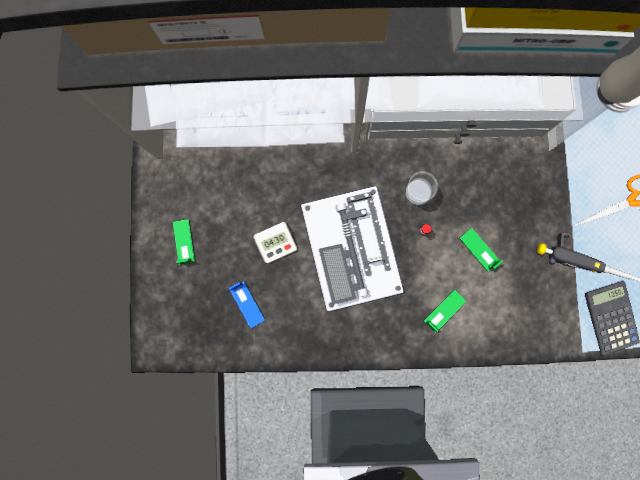

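View pics/side0.png

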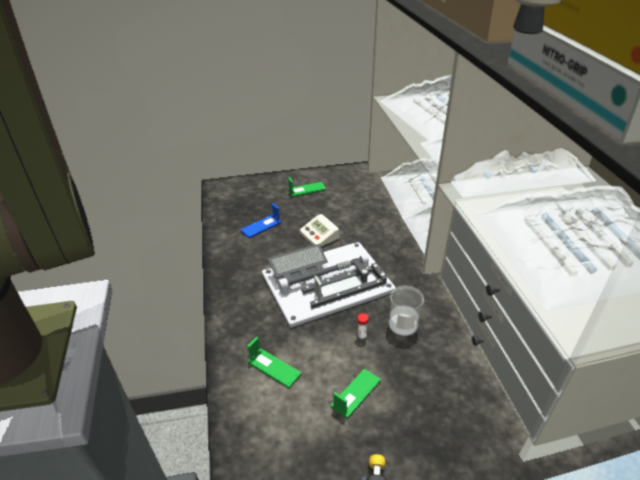

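Top view: stage plate spans (303–403, 188–310), with the thumb bar at (338,275) and the beaker, vial and timer around it. The push direction points up in the image. In the side view the stage is at (330,280). Next I'll fit the plate in metric coordinates.

```bash
cat > h.py <<'E'
import cv2,numpy as np
from rig import env,get_image
def rays(d,uv):
    p=cv2.undistortPoints(np.float64(uv).reshape(-1,1,2),d["intrinsics"],d["dist_coeffs"])[:,0]
    v=np.c_[p,np.ones(len(p))]@d["R"]; return -d["R"].T@d["t"],v
def plane(d,uv,z):
    c,v=rays(d,uv); return c+v*((z-c[2])/v[:,2])[:,None]
def proj(d,X):
    return cv2.projectPoints(np.float64(X).reshape(-1,1,3),cv2.Rodrigues(d["R"])[0],d["t"],d["intrinsics"],d["dist_coeffs"])[0][:,0]
def tri(ds,uvs):
    A=np.zeros((3,3));b=np.zeros(3);L=[]
    for d,u in zip(ds,uvs):
        c,v=rays(d,[u]);v=v[0]/np.linalg.norm(v[0]);P=np.eye(3)-np.outer(v,v);A+=P;b+=P@c;L.append((c,P))
    X=np.linalg.solve(A,b); return X,[np.linalg.norm(P@(X-c)) for c,P in L]
def plate(d,roi,thr=175):
    x0,y0,x1,y1=roi; g=d["color"][y0:y1,x0:x1]
    m=((g.min(2)>thr)&(np.ptp(g.astype(int),axis=2)<25)).astype(np.uint8)
    cs=cv2.findContours(m,cv2.RETR_EXTERNAL,cv2.CHAIN_APPROX_NONE)[0]
    c=max(cs,key=lambda c:cv2.contourArea(cv2.convexHull(c)))[:,0]+[x0,y0]
    P=plane(d,c,.012)[:,:2]*1000
    return c,cv2.minAreaRect(np.float32(P))
E
python3 - <<'E'
from h import *
for n,roi in(("top",(295,180,410,320)),("side",(255,235,400,330))):
    d=get_image(n);c,r=plate(d,roi);print(n,r,c.min(0),c.max(0),cv2.boxPoints(r).round(1).tolist())
    x0,y0,x1,y1=roi;cv2.imwrite(f"pics/{n}c.png",cv2.resize(d["color"][y0:y1,x0:x1],None,fx=4,fy=4,interpolation=2))
a=cv2.imread("pics/topc.png");b=cv2.imread("pics/sidec.png")
E
```

```text
top ((543.9183959960938, 63.672725677490234), (198.9176788330078, 141.04556274414062), 12.548624038696289) [301 186] [402 310] [[431.5, 110.9000015258789], [462.20001220703125, -26.799999237060547], [656.2999877929688, 16.399999618530273], [625.7000122070312, 154.10000610351562]]
side ((542.9096069335938, 61.74976348876953), (199.4442901611328, 140.76361083984375), 12.15084171295166) [262 268] [394 323] [[430.6000061035156, 109.5999984741211], [460.20001220703125, -28.0], [655.2000122070312, 13.899999618530273], [625.5999755859375, 151.5]]
```

View pics/topc.png

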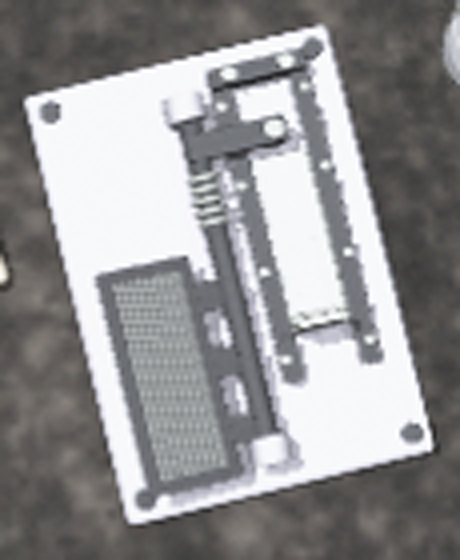

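View pics/sidec.png

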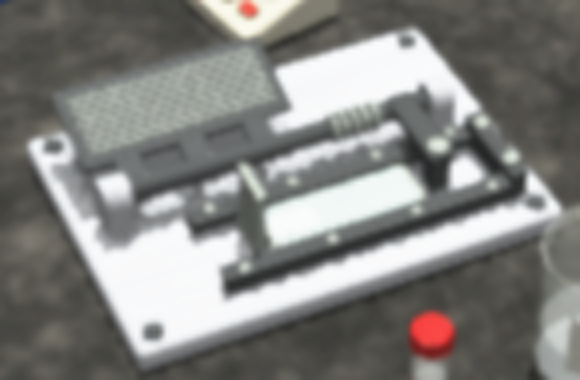

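Both crops are clear. In the top crop, the plate is whole, the thumb bar is at (165,380), the tab top edge at (320,318), and the nose at (270,128) ahead of the slide. In the side crop, the tab top is at (251,182) and the bar top runs from (60,95) to (285,100). I'll triangulate the tab and bar next.

```bash
cat >> h.py <<'E'
def rpy(yaw):
    c,s=np.cos(yaw),np.sin(yaw);return np.array([[c,-s,0],[s,c,0],[0,0,1]])
YAW=np.radians(12.35); RS=rpy(YAW); O=np.array([.5434,.0627,0])-RS@[-.040,.034,0]
def st(X): return ((np.asarray(X)-O)@RS)*1000
E
python3 - <<'E'
from h import *
t=get_image("top");s=get_image("side");print("O",O)
f=lambda u:(295-.375+u[0]/4,180-.375+u[1]/4)
g=lambda u:(255-.375+u[0]/4,235-.375+u[1]/4)
for n,a,b in(("tabtop",(320,318),(251,182)),("bar rear outer",(150,490),(60,97)),("bar front outer",(98,275),(262,45)),("vialcap",(525,200),(432,330)),("bar front inner",(185,258),(290,103)),("stop post R",(288,60),(512,155))):
    X,e=tri([t,s],[f(a),g(b)]);print(n,X.round(4),st(X).round(1),np.round(e,4))
S=env.state();q=S["tcp_rot"];print(np.degrees(np.arctan2(q[1,0],q[0,0])))
print(np.degrees(YAW))
# target: stage (-105,36), tips z 80
for p in([-.106,.0355,0],):print(O+RS@p)
E
```

```text
O [0.58974639 0.0380421  0.        ]
tabtop [0.5192 0.0252 0.0485] [-71.7   2.6  48.5] [0.0007 0.0007]
bar rear outer [0.4473 0.1006 0.0446] [-125.7   91.5   44.6] [0. 0.]
bar front outer [0.5421 0.1211 0.0411] [-28.8  91.3  41.1] [0.0005 0.0005]
vialcap [ 0.5705 -0.067   0.0445] [-41.3 -98.4  44.5] [0.0008 0.0008]
bar front inner [0.548  0.0829 0.0375] [-31.2  52.8  37.5] [0.0005 0.0005]
stop post R [0.6362 0.0347 0.0322] [ 44.6 -13.2  32.2] [0.0003 0.0003]
20.157465600718325
12.35
[0.47860646 0.05004902 0.        ]
```

Call:
{"op": "send_rows", "data": {
  "commands": [
    [0.059,[0,0,0],[0,0,7.8]],
    [0.059,[0.028,-0.042,0],[0,0,0]],
    [0.059,[0.028,-0.042,0],[0,0,0]],
    [0.059,[0.028,-0.042,0],[0,0,0]],
    [0.059,[0.028,-0.042,0],[0,0,0]]
  ]
}}

```text
t: 0.92
eef_pos: [0.2977, -0.4206, 0.2287]
tcp_rot: [[0.977, 0.214, 0.0], [0.214, -0.977, -0.0], [0.0, 0.0, -1.0]]
ft_force: [0.5, -0.4, -0.5]
finger_gap: 0.0593
finger_force: 0.0
```

Call:
{"op": "send_rows", "data": {
  "commands": [
    [0.059,[0.028,-0.042,0],[0,0,0]],
    [0.059,[0.028,-0.042,0],[0,0,0]],
    [0.059,[0.028,-0.042,0],[0,0,0]],
    [0.059,[0.028,-0.042,0],[0,0,0]],
    [0.059,[0.028,-0.042,0],[0,0,0]]
  ]
}}

```text
t: 1.55
eef_pos: [0.3895, -0.1855, 0.2289]
tcp_rot: [[0.977, 0.214, 0.001], [0.214, -0.977, -0.0], [0.001, 0.001, -1.0]]
ft_force: [0.2, -0.4, 0.2]
finger_gap: 0.0592
finger_force: 0.0
```

Call:
{"op": "send_rows", "data": {
  "commands": [
    [0.059,[0.028,-0.042,0],[0,0,0]],
    [0.059,[0.028,-0.042,0],[0,0,0]],
    [0.059,[0.028,-0.042,0],[0,0,0]],
    [0.059,[0.028,-0.042,0],[0,0,0]],
    [0.059,[0.028,-0.042,0.04],[0,0,0]]
  ]
}}

```text
t: 2.17
eef_pos: [0.4836, 0.0484, 0.1934]
tcp_rot: [[0.977, 0.214, 0.009], [0.214, -0.977, -0.0], [0.009, 0.002, -1.0]]
ft_force: [0.9, -0.7, -0.9]
finger_gap: 0.0592
finger_force: 0.0
```

```bash
cat > s.py <<'E'
from h import *
S=env.state();q=S["tcp_rot"];print("t",round(S["t"],2),"stage tcp",st(S["eef_pos"]).round(1),"tipz",round(S["eef_pos"][2]*1000-14,1),"yaw",np.degrees(np.arctan2(q[1,0],q[0,0])).round(2),"z",q[:,2].round(3),"F",(S["ft_force"]@RS).round(2),"gap",round(S["finger_gap"],4))
E
python3 - <<'E'
import s
from h import *
d=get_image("wrist");cv2.imwrite("pics/w1.png",d["color"])
X=[[-.076,.0,.050],[-.130,.093,.0466],[-.030,.093,.0466],[-.030,.050,.0355],[.04,0,.028],[-.1,0,.012]]
print(proj(d,O+np.array(X)@RS.T).round(0).tolist())
E
```

```text
t 2.17 stage tcp [-101.5   32.8  193.4] tipz 179.4 yaw 12.38 z [ 0.009 -0.    -1.   ] F [ 0.71 -0.88 -0.95] gap 0.0592
[[365.0, 202.0], [250.0, 266.0], [244.0, 141.0], [301.0, 141.0], [365.0, 49.0], [360.0, 222.0]]
```

View pics/w1.png

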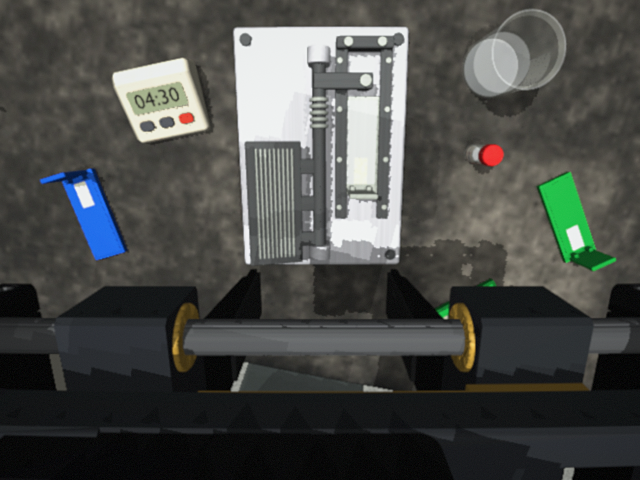

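The wrist view agrees with the projected model within a few pixels: bar front corners at (246,143) and (301,141), tab at (363,193), stop at (365,46). I'll descend above the bar, then re-check.

Call:
{"op": "send_rows", "data": {
  "commands": [
    [0.059,[0,0,0.04],[0,0,0]],
    [0.059,[0,0,0.04],[0,0,0]],
    [0.059,[0,0,0.03],[0,0,0]],
    [0.059,[0,0,0],[0,0,0]],
    [0.059,[0,0,0],[0,0,0]]
  ]
}}

```text
t: 2.85
eef_pos: [0.4814, 0.0466, 0.0811]
tcp_rot: [[0.977, 0.214, 0.002], [0.214, -0.977, -0.0], [0.002, 0.0, -1.0]]
ft_force: [-0.1, 0.4, 0.4]
finger_gap: 0.0589
finger_force: 0.0
```

```bash
python3 s.py
```

```text
t 2.85 stage tcp [-104.    31.6   81.1] tipz 67.1 yaw 12.35 z [ 0.002 -0.    -1.   ] F [-0.03  0.43  0.36] gap 0.0589
```

Call:
{"op": "send_rows", "data": {
  "commands": [
    [0.059,[0,-0.004,0.015],[0,0,0]],
    [0.059,[0,0,0.008],[0,0,0]],
    [0.059,[0,0,0.007],[0,0,0]],
    [0.059,[0,0,0.007],[0,0,0]],
    [0.059,[0,0,0],[0,0,0]]
  ]
}}

```text
t: 3.48
eef_pos: [0.4797, 0.0515, 0.0432]
tcp_rot: [[0.977, 0.213, -0.001], [0.213, -0.977, 0.002], [-0.0, -0.002, -1.0]]
ft_force: [-3.4, 3.6, 7.0]
finger_gap: 0.0587
finger_force: 3.7
```

```bash
python3 s.py; python3 - <<'E'
from h import *
d=get_image("side");cv2.imwrite("pics/s2.png",cv2.resize(d["color"][200:340,230:420],None,fx=4,fy=4,interpolation=2))
E
```

```text
t 3.48 stage tcp [-104.6   36.7   43.2] tipz 29.2 yaw 12.33 z [-0.001  0.002 -1.   ] F [-2.51  4.21  6.99] gap 0.0587
```

View pics/s2.png

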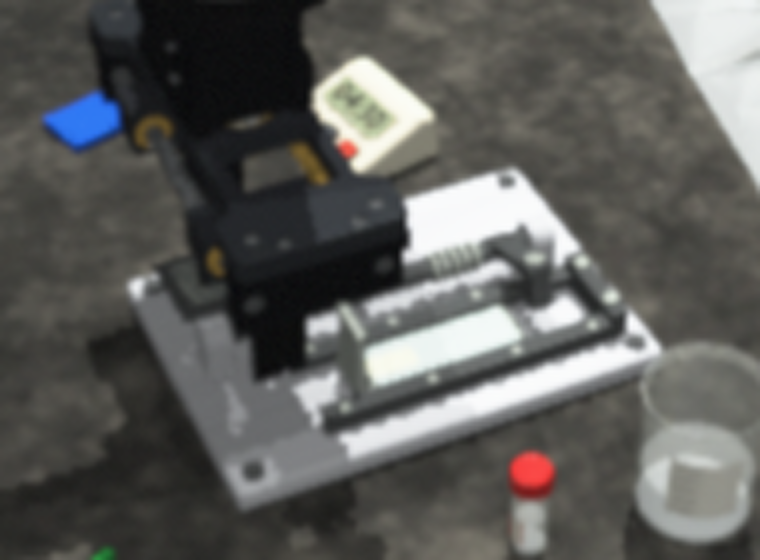

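The clip is down: 7 N at tip z 29 mm, so about 0.33 rad. In the crop, finger B at (280,340) stands behind the tab at (350,345), in line with it. Starting the push.

Call:
{"op": "send_rows", "data": {
  "commands": [
    [0.059,[0.005,0,0],[0,0,0]],
    [0.059,[0.005,0,0],[0,0,0]],
    [0.059,[0.005,0,0],[0,0,0]],
    [0.059,[0.005,0,0],[0,0,0]],
    [0.059,[0.005,0,0],[0,0,0]]
  ]
}}

```text
t: 4.15
eef_pos: [0.5027, 0.0557, 0.0429]
tcp_rot: [[0.977, 0.215, -0.005], [0.215, -0.977, -0.001], [-0.005, -0.0, -1.0]]
ft_force: [-7.7, -1.1, 8.0]
finger_gap: 0.0592
finger_force: 4.4
```

```bash
python3 s.py
```

```text
t 4.15 stage tcp [-81.3  35.8  42.9] tipz 28.9 yaw 12.4 z [-0.005 -0.001 -1.   ] F [-7.75  0.58  8.05] gap 0.0592
```

Call:
{"op": "send_rows", "data": {
  "commands": [
    [0.059,[0.005,0,-0.0005],[0,0,0]],
    [0.059,[0.005,0,0],[0,0,0]],
    [0.059,[0.005,0,0],[0,0,0]],
    [0.059,[0.005,0,0],[0,0,0]],
    [0.059,[0.003,0,0],[0,0,0]]
  ]
}}

```text
t: 4.78
eef_pos: [0.5253, 0.0606, 0.0434]
tcp_rot: [[0.977, 0.215, -0.004], [0.215, -0.977, -0.001], [-0.004, -0.0, -1.0]]
ft_force: [-7.3, -1.4, 8.1]
finger_gap: 0.0591
finger_force: 4.3
```

```bash
python3 s.py
```

```text
t 4.78 stage tcp [-58.1  35.8  43.4] tipz 29.4 yaw 12.4 z [-0.004 -0.001 -1.   ] F [-7.4   0.16  8.1 ] gap 0.0591
```

Call:
{"op": "send_rows", "data": {
  "commands": [
    [0.059,[0.003,0,0],[0,0,0]],
    [0.059,[0.002,0,0],[0,0,0]],
    [0.059,[0.002,0,0],[0,0,0]],
    [0.059,[0.001,0,0],[0,0,0]],
    [0.059,[0.001,0,0],[0,0,0]]
  ]
}}

```text
t: 5.4
eef_pos: [0.5317, 0.062, 0.0434]
tcp_rot: [[0.977, 0.214, -0.011], [0.214, -0.977, -0.002], [-0.011, -0.0, -1.0]]
ft_force: [-17.1, -2.8, 18.0]
finger_gap: 0.0593
finger_force: 9.1
```

```bash
python3 s.py
```

```text
t 5.4 stage tcp [-51.6  35.8  43.4] tipz 29.4 yaw 12.37 z [-0.011 -0.002 -1.   ] F [-17.33   0.94  17.97] gap 0.0593
```

```bash
python3 - <<'E'
from h import *
a=get_image("side")["color"][225:335,255:405];b=get_image("wrist")["color"][0:300,170:470]
a=cv2.resize(a,(600,440),interpolation=2)
cv2.imwrite("pics/s3.png",a);cv2.imwrite("pics/w3.png",cv2.resize(b,None,fx=1.8,fy=1.8))
E
python3 s.py
```

```text
t 5.5 stage tcp [-51.6  35.8  43.4] tipz 29.4 yaw 12.37 z [-0.011 -0.002 -1.   ] F [-15.62   0.52  16.73] gap 0.0591
```

View pics/s3.png

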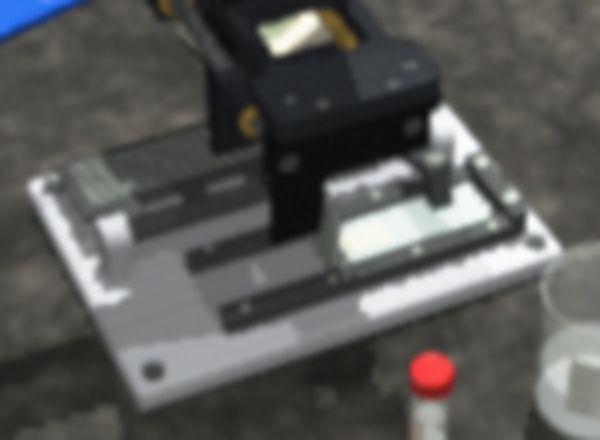

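View pics/w3.png

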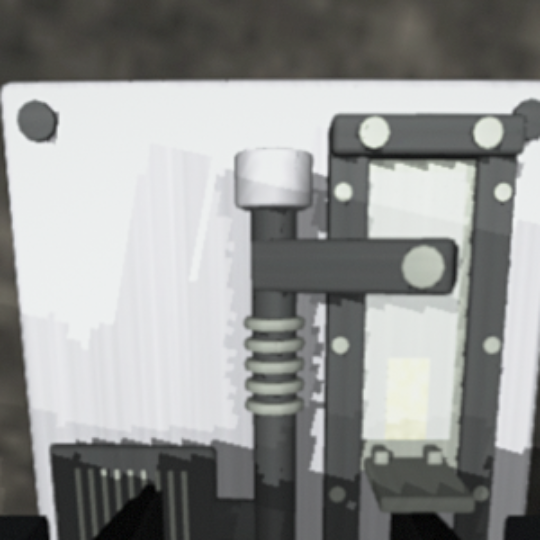

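The holder's front now meets the stop: in the wrist crop the slide reaches the stop bar at (420,155), under the raised nose at (425,265). I'll push slightly further to confirm.

Call:
{"op": "send_rows", "data": {
  "commands": [
    [0.059,[0.001,0,0],[0,0,0]],
    [0.059,[0.001,0,0],[0,0,0]],
    [0.059,[0,0,0],[0,0,0]],
    [0.059,[0,0,0],[0,0,0]],
    [0.059,[0,0,0],[0,0,0]]
  ]
}}

```text
t: 6.12
eef_pos: [0.5318, 0.062, 0.0434]
tcp_rot: [[0.977, 0.214, -0.016], [0.214, -0.977, -0.003], [-0.016, -0.0, -1.0]]
ft_force: [-22.4, -5.0, 21.1]
finger_gap: 0.0593
finger_force: 12.1
```

```bash
python3 s.py
```

```text
t 6.12 stage tcp [-51.5  35.8  43.4] tipz 29.4 yaw 12.34 z [-0.016 -0.003 -1.   ] F [-22.99  -0.11  21.11] gap 0.0593
```

The stop holds firm: 2 mm commanded gave 0.1 mm of motion. I'll ease back off the tab with the clip still held down.

Call:
{"op": "send_rows", "data": {
  "commands": [
    [0.059,[-0.002,0,0],[0,0,0]],
    [0.059,[-0.002,0,0],[0,0,0]],
    [0.059,[-0.002,0,0],[0,0,0]],
    [0.059,[-0.002,0,0],[0,0,0]],
    [0.059,[-0.001,0,0],[0,0,0]]
  ]
}}

```text
t: 6.75
eef_pos: [0.5313, 0.0618, 0.0455]
tcp_rot: [[0.977, 0.213, 0.006], [0.213, -0.977, 0.001], [0.007, 0.0, -1.0]]
ft_force: [1.3, 2.0, 6.8]
finger_gap: 0.0588
finger_force: 3.3
```

```bash
python3 s.py
```

```text
t 6.75 stage tcp [-52.1  35.7  45.5] tipz 31.5 yaw 12.31 z [ 0.006  0.001 -1.   ] F [1.7  1.71 6.8 ] gap 0.0588
```

Call:
{"op": "send_rows", "data": {
  "commands": [
    [0.059,[-0.001,0,0.001],[0,0,0]],
    [0.059,[-0.002,0,0],[0,0,0]],
    [0.059,[-0.001,0,0],[0,0,0]],
    [0.059,[0,0,0],[0,0,0]],
    [0.059,[0,0,0],[0,0,0]]
  ]
}}

```text
t: 7.38
eef_pos: [0.529, 0.061, 0.0454]
tcp_rot: [[0.977, 0.213, 0.01], [0.213, -0.977, 0.002], [0.01, 0.001, -1.0]]
ft_force: [4.7, 2.6, 7.0]
finger_gap: 0.0593
finger_force: 3.3
```

```bash
python3 s.py
```

```text
t 7.38 stage tcp [-54.5  35.4  45.4] tipz 31.4 yaw 12.29 z [ 0.01   0.002 -1.   ] F [5.13 1.56 6.99] gap 0.0593
```

Clear of the tab with the clip still down. Letting the clip down slowly.

Call:
{"op": "send_rows", "data": {
  "commands": [
    [0.059,[0,0,-0.003],[0,0,0]],
    [0.059,[0,0,-0.003],[0,0,0]],
    [0.059,[0,0,-0.003],[0,0,0]],
    [0.059,[0,0,-0.003],[0,0,0]],
    [0.059,[0,0,-0.004],[0,0,0]]
  ]
}}

```text
t: 8.0
eef_pos: [0.5232, 0.0604, 0.0573]
tcp_rot: [[0.977, 0.214, -0.003], [0.214, -0.977, -0.0], [-0.003, -0.0, -1.0]]
ft_force: [-0.5, 0.5, -0.5]
finger_gap: 0.0589
finger_force: 0.0
```

Call:
{"op": "send_rows", "data": {
  "commands": [
    [0.059,[0,0,-0.02],[0,0,0]],
    [0.059,[0,0,-0.03],[0,0,0]],
    [0.059,[-0.02,0,-0.04],[0,0,0]],
    [0.059,[-0.02,0,-0.03],[0,0,0]],
    [0.059,[0,0,0],[0,0,0]]
  ]
}}

```text
t: 8.62
eef_pos: [0.4862, 0.0518, 0.181]
tcp_rot: [[0.977, 0.214, 0.005], [0.214, -0.977, -0.0], [0.005, 0.001, -1.0]]
ft_force: [0.8, 0.2, -0.7]
finger_gap: 0.0594
finger_force: 0.0
```

```bash
python3 s.py; python3 - <<'E'
from h import *
a=get_image("side")["color"][225:335,255:405];d=get_image("wrist");b=d["color"][0:300,200:440]
a=cv2.resize(a,(410,300),interpolation=2)
cv2.imwrite("pics/f.png",cv2.resize(np.hstack([a,b]),None,fx=1.23,fy=1.23))
X=[[-.04,.0,.05],[-.04,.0,.018],[.04,0,.018],[.04,0,.028]]
p=proj(d,O+np.array(X)@RS.T);print(((p-[200,0]+[410,0])*1.23).round(0).tolist())
E
```

```text
t 8.62 stage tcp [-98.2  35.5 181. ] tipz 167.0 yaw 12.35 z [ 0.005 -0.    -1.   ] F [ 0.8   0.06 -0.65] gap 0.0594
[[716.0, 194.0], [710.0, 192.0], [714.0, 60.0], [716.0, 56.0]]
```

View pics/f.png

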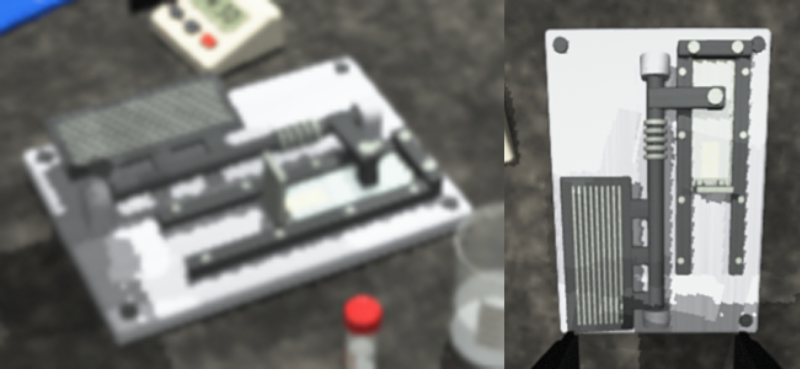

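The holder sits against the stop: tab at (712,187), front at (714,57). The nose rests on it at (714,96), the robot is clear, and the vial, beaker and timer are undisturbed.

```bash
python3 -c "
from rig import env;print(env.sign_off())"
```

```text
the job is handed in; nothing more can be done
None
```

The holder is home against the end stop with the clip clamped on it, the vial, beaker and timer untouched, and the job was handed in at about 9 s (the result was not reported back).

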